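Restack the glass studio's sorting pots

TASK

Put the sorting pots away on their stands: on the black stand the blue pot with the green pot on top of it, closed with the orange lid, and on the white stand the red pot with the yellow pot on top, left open. Every pot and the lid must sit upright and fully home in what is below it; leave the corked glass vials standing where they are.

Things in the scene. Friction and masses are not known exactly. Their poses are not given: they have to be found in the camera images.
- blue_pot_center (a point): Blue plastic pot, open, empty, upright: 60 mm across, 56 mm tall, 60 to 130 g. A 51 mm tall wall (3.5 mm thick, mouth 53 mm) over a foot 48 mm across, 5 mm tall, chamfered. The foot drops into a pot's mouth or a stand's recess (2.5 mm play all round) until the wall's underside rests on the rim: a pot adds 51 mm to a pile. Point: on the axis, half-way up, 28 mm above the underside; z up.
- green_pot_center (a point): Green plastic pot, open, empty, upright: 60 mm across, 56 mm tall, 60 to 130 g. A 51 mm tall wall (3.5 mm thick, mouth 53 mm) over a foot 48 mm across, 5 mm tall, chamfered. The foot drops into a pot's mouth or a stand's recess (2.5 mm play all round) until the wall's underside rests on the rim: a pot adds 51 mm to a pile. Point: on the axis, half-way up, 28 mm above the underside; z up.
- red_pot_center (a point): Red plastic pot, open, empty, upright: 60 mm across, 56 mm tall, 60 to 130 g. A 51 mm tall wall (3.5 mm thick, mouth 53 mm) over a foot 48 mm across, 5 mm tall, chamfered. The foot drops into a pot's mouth or a stand's recess (2.5 mm play all round) until the wall's underside rests on the rim: a pot adds 51 mm to a pile. Point: on the axis, half-way up, 28 mm above the underside; z up.
- yellow_pot_center (a point): Yellow plastic pot, open, empty, upright: 60 mm across, 56 mm tall, 60 to 130 g. A 51 mm tall wall (3.5 mm thick, mouth 53 mm) over a foot 48 mm across, 5 mm tall, chamfered. The foot drops into a pot's mouth or a stand's recess (2.5 mm play all round) until the wall's underside rests on the rim: a pot adds 51 mm to a pile. Point: on the axis, half-way up, 28 mm above the underside; z up.
- lid_knob (a point): Orange round lid 60 mm across with a black upright knob 20 mm across, 40 to 85 g. From below: foot 48 mm across, 5 mm tall, chamfered (fits a pot's mouth as the pots' feet do); disc 5 mm thick that rests on the rim; knob 34 mm tall; 44 mm in all. Stands upright on its foot. Point: on the knob's axis, where to grip, 32 mm above the lid's underside, 22 mm above the disc; z up.
- black_stand: Fixed round stacking stand, black plastic, 84 mm across and 12 mm tall, with a round recess 53 mm across and 6 mm deep in its top that takes a pot's foot (a seated pot's wall rests on the stand's top, its underside 7 mm above the bench). Origin at the centre of its underside, on the bench; z up.
- white_stand: Fixed round stacking stand, white plastic, 84 mm across and 12 mm tall, with a round recess 53 mm across and 6 mm deep in its top that takes a pot's foot (a seated pot's wall rests on the stand's top, its underside 7 mm above the bench). Origin at the centre of its underside, on the bench; z up.
- vial1: Clear glass vial with a cork, 24 mm across and 56 mm tall, 40 g, standing loose on the bench among the pots; to be left standing where it is. Origin at the centre of its underside; z up.
- vial2: Clear glass vial with a cork, 24 mm across and 56 mm tall, 40 g, standing loose on the bench among the pots; to be left standing where it is. Origin at the centre of its underside; z up.
- vial3: Clear glass vial with a cork, 24 mm across and 56 mm tall, 40 g, standing loose on the bench among the pots; to be left standing where it is. Origin at the centre of its underside; z up.
Mind the look-alikes: they are no part of the job. Leave any pink look-alike of the part that bears blue_pot_center alone.

How it is judged (in metres and radians):
At the end, for the whole second after the job is handed in: Blue pot seated in the black stand, green pot in the blue, lid in the green; red pot seated in the white stand, yellow pot in the red: each within 6 mm sideways and 4 mm in height of its seated place relative to what is below it, within 0.1 rad of upright, and at rest (below 20 mm/s) (horizontal distance between blue_pot_center and black_stand below 0.006 m and z of blue_pot_center in the frame of black_stand between 0.031 and 0.039 m and angle between each of blue_pot_center, green_pot_center, lid_knob, red_pot_center, yellow_pot_center's own z axis and vertical below 0.1 rad and horizontal distance between green_pot_center and blue_pot_center below 0.006 m and z of green_pot_center in the frame of blue_pot_center between 0.047 and 0.055 m and horizontal distance between lid_knob and green_pot_center below 0.006 m and z of lid_knob in the frame of green_pot_center between 0.051 and 0.059 m and horizontal distance between red_pot_center and white_stand below 0.006 m and z of red_pot_center in the frame of white_stand between 0.031 and 0.039 m and horizontal distance between yellow_pot_center and red_pot_center below 0.006 m and z of yellow_pot_center in the frame of red_pot_center between 0.047 and 0.055 m and linear speed of each of blue_pot, green_pot, red_pot, yellow_pot, lid below 0.02 m/s); the robot touches nothing.
It fails at once if a glass vial is knocked over or shifted by more than 20 mm (angle between any of vial1, vial2, vial3's own z axis and vertical above 0.5 rad or distance of any of vial1, vial2, vial3 from where it was at the start of the episode above 0.02 m).
It also fails if it takes over 118 s, if anything falls off the work surface, if the arm or the gripper's body presses on something with over 40 N, if the wrist force passes 120 N, or if a joint passes its speed limit or range.

ROBOT

A 6-joint arm with a two-finger parallel gripper is mounted at the origin on the work surface. World frame = base frame: x ahead of the robot, y to its left, z up, the work surface at z = 0. Lengths are in m, angles in degrees, forces in N, time in s.
With the tool pointing down it reaches from about 0.4 to 0.825 m from the base axis. Payload 7 kg.
Tool frame: the origin (TCP) lies midway between the tips of the shut fingers; the grasp point (between the pads) lies 19 mm behind it; z points along the fingers, y is the line along which they close (so a half turn about z gives the same grasp; the last joint's range is limited). The gripper opens to 88 mm and grips with 3 to 60 N. Pads are 19 mm wide; open, the fingers measure 130 mm over their backs; the gripper's body (78 mm by 193 mm) begins 47 mm behind the grasp point.
Start: joints at [91.049, 20.546, 0.682, 0, -70.136, -16.507], TCP at [0.18, 0.651, 0.227] pointing down, gripper open.
Joint ranges: [-176.03, 176.03], [-82.01, 121.73], [-58.28, 71.71], [-173.87, 95.51], [-174.79, -0.11], [-173.66, 173.66]. Speed limits (degrees/s): [136.94, 136.94, 172.46, 180, 180, 180].

INTERFACE

Orientations are given as [roll, pitch, yaw] about the fixed x, y, z axes, in that order (R = Rz(yaw) Ry(pitch) Rx(roll)).
In Python, from plant import ctrl gives the robot as it stands.
- The arm moves only by the tool step_arm, never from a script. Its argument "rows" is a list of rows, each a list of 3 entries, a list of its own where there are three numbers: the closure, from 0 (fully open) to 1 (shut), then the shift along the world's x, y, z in mm, then the turn, a rotation vector about the world's x, y, z in rad. A call has exactly 5 rows; each row is the pose to reach, as a shift and turn from the pose commanded when the call began; what a row does not reach only later rows make up. A row lasts 1/12 s, in which the tool goes at most 41.7 mm and 7.16 degrees, less where a joint would pass 70% of its speed; a pose out of reach is approached as far as the arm can. A call with a gripper value outside its range is refused whole. The fingers move at their own pace and stop on an object; the grip force is fixed at half the most. Time passes only in rows, so rows that repeat a pose let the fingers close, or fill a call up. It gives the time, the measured TCP pose, the force, the opening and the grip force at its end, in the units of the state.
- ctrl.get_obs(): the state, without advancing time (a new reading comes with each control period).
- ctrl.snapshot(name): name is "side" or "top" or "wrist"; returns the picture (420x560x3 uint8, red, green, blue); there is no depth.
- ctrl.camera_model(name): a dict with "intrinsics" (3x3 intrinsics, pixels), "R" (3x3) and "t" (3): a world point X has camera coordinates R X + t. Camera axes: x right, y down, z forward; pixel columns grow to the right and rows downward; lengths in m; the calibration is good to about 2 mm. A picture is of the moment at which its call begins: read the wrist's pose just before it. camera_model takes no time and is no camera call; for the wrist camera it gives the pose at the moment of the call.
- ctrl.close_job(): hands the job in; it is judged then, once.
The state is a dict: "clock": time; "joint_pos": joint angles; "qvel": joint speeds; "tau": joint torques, N m; "tool_pos": TCP position; "orientation": TCP orientation; "force": force on the tool from outside, world axes, zero at the start; "moment": the same for the moment, N m; "opening": finger opening in m; "gripper_force": force on a finger pad.
Only numpy, scipy, OpenCV 4.12 (cv2) and the standard library are available. Lean on these libraries where they do the work, as an engineer would, in place of code of your own. Each camera call takes 0.05 s, during which the arm holds its last target. There are 200 camera calls.

## Working session

There is one attempt and no reset: what is moved stays moved. The work goes in short steps, Python scripts to look and compute and a tool call to move; the robot and the scene stay as the last step left them, time stands still between calls to the robot, and variables do not carry over. Pictures are saved under pics/ and viewed, at most 14 in all, crops included, and the job is handed in when it is done.

Besides the shell and the picture viewer there is one more tool, called by a JSON object that holds its "method" and its "body". step_arm: Moves the arm, as the interface text tells. Its arguments: {"type":"object","properties":{"rows":{"type":"array"}},"required":["rows"]}

```bash
ls && mkdir -p pics && python3 - <<'E'
from plant import ctrl
import cv2, numpy as np
o=ctrl.get_obs(); print(o)
for n in ("top","side","wrist"):
    m=ctrl.camera_model(n); print(n,np.round(m["intrinsics"],1).tolist(),np.round(m["R"],4).tolist(),np.round(m["t"],4).tolist())
    im=ctrl.snapshot(n); cv2.imwrite(f"pics/{n}0.png",im[:,:,::-1])
E
```

```text
pics
{'clock': 0.0, 'joint_pos': array([ 9.10517632e+01,  2.05913894e+01,  6.31763445e-01, -2.25586583e-02,
       -7.01363377e+01, -1.65081936e+01]), 'qvel': array([ 0.09177605,  0.04924039,  0.1167998 , -0.03855206, -0.06023662,
       -0.00067224]), 'tau': array([-9.13362837e-04, -5.82715023e+01,  2.93074107e+01,  6.99759588e+00,
        7.00330449e-03, -1.49781799e-04]), 'tool_pos': array([0.17975749, 0.65008658, 0.22560028]), 'orientation': array([ 1.79901966e+02, -6.93909141e-03, -1.54641073e+01]), 'force': array([ 0.03892724, -0.49994226,  0.04094751]), 'moment': array([-0.01972962, -0.03337065,  0.02440964]), 'gripper_force': 0.0, 'opening': 0.08751324175518244}
top [[543.5, 0.0, 272.5], [0.0, 543.5, 200.6], [0.0, 0.0, 1.0]] [[-0.0196, -0.9996, 0.0197], [-0.9973, 0.0181, -0.0717], [0.0713, -0.021, -0.9972]] [-0.004, 0.5338, 1.366]
side [[389.2, 0.0, 273.7], [0.0, 389.2, 208.7], [0.0, 0.0, 1.0]] [[-0.8324, -0.554, -0.0179], [-0.2748, 0.4406, -0.8546], [0.4813, -0.7064, -0.5189]] [0.4338, 0.1887, 0.5587]
wrist [[358.9, 0.0, 281.6], [0.0, 358.9, 209.5], [0.0, 0.0, 1.0]] [[-0.2679, -0.9634, 0.0007], [-0.9253, 0.2575, 0.2784], [-0.2684, 0.0739, -0.9605]] [0.6747, -0.0356, 0.3911]
```

View pics/top0.png

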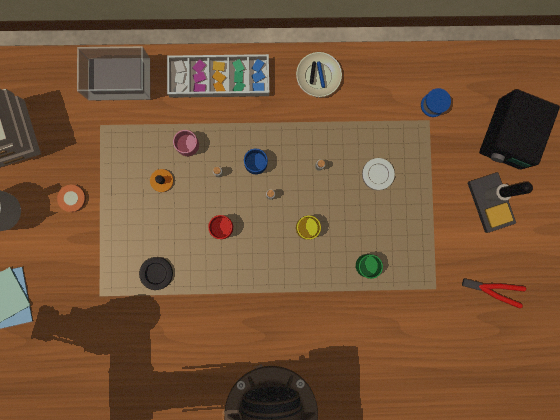

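View pics/side0.png

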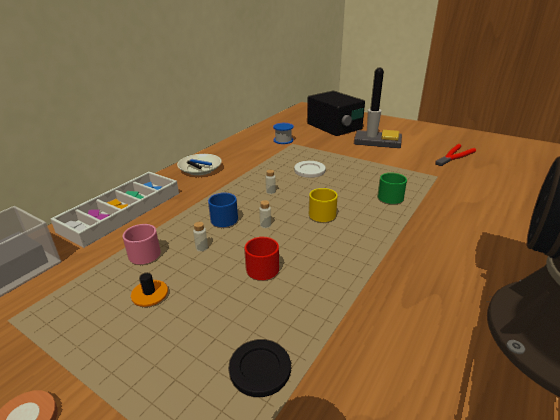

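The top view shows the pots: blue (256,161), green (369,266), red (221,227), yellow (308,227). The lid is at (161,180), the black stand at (156,273) and the white stand at (378,174). Vials are at (217,172), (321,164) and (270,195).

Possible confusions:
- **Blue pot:** pink pot (186,143) and blue spool (436,103).
- **Lid:** orange coaster (71,198).
- **White stand:** white dish (319,74).
- **Black stand:** grey device at the far left.

I choose the ones on the mat that match the descriptions.

```bash
cat > h.py <<'E'
from plant import ctrl
import cv2, numpy as np
from scipy.optimize import least_squares
def cast(m,px,z):
    K,R,t=[np.array(m[k],float) for k in("intrinsics","R","t")]
    C=-R.T@t; px=np.atleast_2d(px).astype(float)
    d=(R.T@np.linalg.inv(K)@np.c_[px,np.ones(len(px))].T).T
    return C+d*((z-C[2])/d[:,2])[:,None]
def proj(m,X):
    K,R,t=[np.array(m[k],float) for k in("intrinsics","R","t")]
    c=np.atleast_2d(X)@R.T+t; p=c@K.T; return p[:,:2]/p[:,2:]
HUE={"blue":(105,125,110,60),"green":(60,90,90,40),"red":(174,6,120,60),"yellow":(24,34,140,70),"orange":(8,20,190,110)}
def mask(im,c):
    h=cv2.cvtColor(im,cv2.COLOR_RGB2HSV); a,b,s,v=HUE[c]
    H=(h[...,0]>=a)&(h[...,0]<=b) if a<b else (h[...,0]>=a)|(h[...,0]<=b)
    return ((H&(h[...,1]>=s)&(h[...,2]>=v))*255).astype(np.uint8)
def blob(im,m,c,near=None,rad=0.06,z=0.03):
    k=mask(im,c)
    cs=[x for x in cv2.findContours(k,cv2.RETR_EXTERNAL,cv2.CHAIN_APPROX_NONE)[0] if cv2.contourArea(x)>40]
    if near is not None:
        q=proj(m,[[*near,z]])[0]; cs=[x for x in cs if np.linalg.norm(cast(m,x.reshape(-1,2).mean(0),z)[0,:2]-near)<rad]
    return max(cs,key=cv2.contourArea) if cs else None
def rim(m,cont,z,r=0.03,edge=None):
    """centre of circle of known radius at height z, from the hull points on the side away from the camera's nadir"""
    p=cv2.convexHull(cont).reshape(-1,2); p=cast(m,p,z)[:,:2]
    C=-np.array(m["R"]).T@np.array(m["t"]); c=p.mean(0)
    for _ in range(6):
        u=c-C[:2]; u/=np.linalg.norm(u)
        s=p[(p-c)@u>0.0*r]
        f=least_squares(lambda q:np.linalg.norm(s-q[:2],axis=1)-q[2],[*c,r],loss="soft_l1",f_scale=.001)
        c=least_squares(lambda q:np.linalg.norm(s-q,axis=1)-r-.0005,c,loss="soft_l1",f_scale=.001).x
    return c,f.x
E
python3 - <<'E'
from h import *
m=ctrl.camera_model("top"); im=cv2.imread("pics/top0.png")[:,:,::-1].copy()
print("C",-np.array(m["R"]).T@np.array(m["t"]))
g={"blue":(256,161),"green":(369,266),"red":(221,227),"yellow":(308,227),"orange":(161,180)}
for c,px in g.items():
    z=.056 if c!="orange" else .010
    b=blob(im,m,c,cast(m,px,z)[0,:2],z=z); r=rim(m,b,z)
    print(c,np.round(r[0],4),np.round(r[1],4),cv2.contourArea(b))
for n,px,z in [("black",(156,273),.012),("white",(378,174),.012),("v1",(217,172),.056),("v2",(321,164),.056),("v3",(270,195),.056),("pink",(186,143),.056)]:
    print(n,np.round(cast(m,px,z)[0],3))
hsv=cv2.cvtColor(im,cv2.COLOR_RGB2HSV)
for n,px in [("black",(156,273)),("black rim",(142,273)),("white",(378,174)),("whrim",(390,174)),("mat",(300,260))]: print(n,hsv[px[1],px[0]])
w=[cv2.resize(im[y-40:y+40,x-40:x+40],(240,240),interpolation=cv2.INTER_CUBIC) for x,y in [(256,161),(161,180),(221,227),(369,240),(308,227),(378,174)]]
cv2.imwrite("pics/crop.png",np.vstack([np.hstack(w[:3]),np.hstack(w[3:])])[:,:,::-1])
E
```

```text
C [0.43487064 0.01506724 1.4005223 ]
blue [0.6313 0.0279] [0.634  0.0279 0.0285] 413.0
green [ 0.3643 -0.2499] [ 0.3644 -0.2531  0.028 ] 462.5
red [0.4685 0.1167] [0.4688 0.1178 0.0296] 443.0
yellow [ 0.4637 -0.0994] [ 0.4638 -0.1003  0.0298] 419.0
orange [0.5907 0.268 ] [0.5919 0.2698 0.0287] 367.0
black [0.356 0.284 0.012]
white [ 0.598 -0.288  0.012]
v1 [0.605 0.123 0.056]
v2 [ 0.62  -0.136  0.056]
v3 [ 0.545 -0.007  0.056]
pink [0.679 0.199 0.056]
black [25 30 51]
black rim [18 26 49]
white [ 38  17 176]
whrim [ 30  15 174]
mat [ 17  95 139]
```

View pics/crop.png

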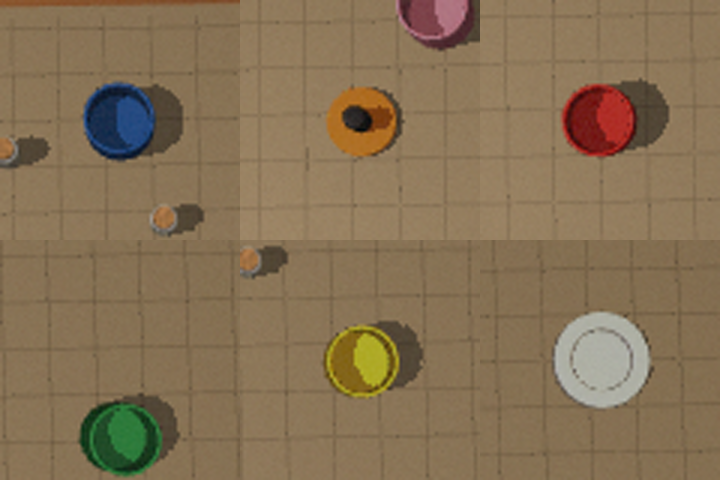

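The crop confirms the choices: true blue pot, an orange lid with a black knob (the pink pot is separate, top right of its cell), and all pots upright. Next is a hover over the blue pot.

{"method": "step_arm", "body": {"rows": [[0,[40,-55,0],[0,0,0]],[0,[113,-156,0],[0,0,0]],[0,[113,-156,0],[0,0,0]],[0,[113,-156,0],[0,0,0]],[0,[113,-156,0],[0,0,0]]]}}

```text
clock: 0.57
tool_pos: [0.2942, 0.4914, 0.2265]
orientation: [180.0, 0.0, -15.5]
force: [-0.8, 0.4, -0.8]
opening: 0.0877
gripper_force: 0.0
```

{"method": "step_arm", "body": {"rows": [[0,[113,-156,0],[0,0,0]],[0,[113,-156,0],[0,0,0]],[0,[113,-156,0],[0,0,0]],[0,[113,-156,0],[0,0,0]],[0,[113,-156,0],[0,0,0]]]}}

```text
clock: 0.98
tool_pos: [0.407, 0.3355, 0.2266]
orientation: [180.0, 0.0, -15.5]
force: [-0.4, 0.9, -0.6]
opening: 0.0874
gripper_force: 0.0
```

{"method": "step_arm", "body": {"rows": [[0,[113,-156,0],[0,0,0]],[0,[113,-156,0],[0,0,0]],[0,[113,-156,0],[0,0,0]],[0,[113,-156,0],[0,0,0]],[0,[113,-156,0],[0,0,0]]]}}

```text
clock: 1.4
tool_pos: [0.5201, 0.1796, 0.2265]
orientation: [180.0, 0.0, -15.5]
force: [0.2, 1.1, 0.1]
opening: 0.0878
gripper_force: 0.0
```

{"method": "step_arm", "body": {"rows": [[0,[113,-156,0],[0,0,0]],[0,[113,-156,0],[0,0,0]],[0,[113,-156,0],[0,0,0]],[0,[113,-156,0],[0,0,0]],[0,[113,-156,0],[0,0,0]]]}}

```text
clock: 1.82
tool_pos: [0.6333, 0.0234, 0.226]
orientation: [180.0, 0.0, -15.5]
force: [0.1, 1.1, -1.0]
opening: 0.0881
gripper_force: 0.0
```

{"method": "step_arm", "body": {"rows": [[0,[0,0,0],[0,0,0]],[0,[0,0,0],[0,0,0]],[0,[0,0,0],[0,0,0]],[0,[0,0,0],[0,0,0]],[0,[0,0,0],[0,0,0]]]}}

```text
clock: 2.23
tool_pos: [0.6315, 0.0276, 0.2268]
orientation: [-180.0, -0.0, -15.4]
force: [0.2, 0.2, -1.2]
opening: 0.0879
gripper_force: 0.0
```

```bash
cat >> h.py <<'E'
def wrist(name=None,c=None,near=None,z=.056):
    o=ctrl.get_obs(); m=ctrl.camera_model("wrist"); im=ctrl.snapshot("wrist").copy()
    if name: cv2.imwrite(f"pics/{name}.png",im[:,:,::-1])
    if c:
        b=blob(im,m,c,near,z=z); r=rim(m,b,z)
        print(c,"near-fit",np.round(r[0],4),"free",np.round(r[1],4),"tcp",np.round(o["tool_pos"],4))
    return o,m,im
E
python3 - <<'E'
from h import *
wrist("w1","blue",(.631,.028))
E
```

```text
blue near-fit [0.6354 0.0279] free [0.6339 0.0281 0.0293] tcp [0.6315 0.0276 0.2268]
```

View pics/w1.png

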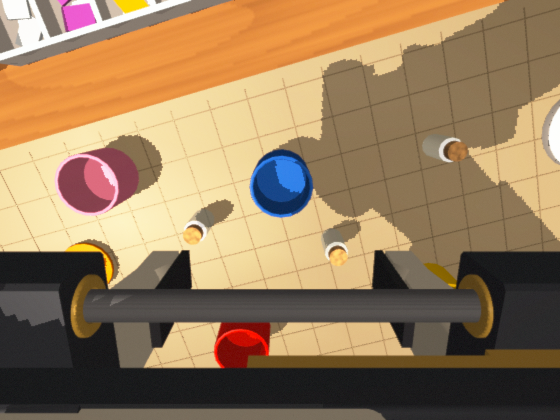

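The wrist view shows the blue pot's rim centred near (281,185), with vials at (195,232), (337,252) and (455,150). The finger paths are clear. I'll correct the half-pixel sign in the radius, then measure the stands in the top picture.

```bash
python3 - <<'E'
s=open("h.py").read()
s=s.replace("    for _ in range(6):","    px=np.linalg.norm(C-[*c,z])/m['intrinsics'][0][0]/2\n    for _ in range(6):").replace("-r-.0005","-r+px")
open("h.py","w").write(s)
E
cat > t.py <<'E'
from h import *
def stands(m,im,which=("black","white"),near={"black":(.356,.284),"white":(.598,-.288)}):
    h=cv2.cvtColor(im,cv2.COLOR_RGB2HSV)
    for n in which:
        k=(h[...,2]<75) if n=="black" else (h[...,1]<50)&(h[...,2]>90)
        k=k.astype(np.uint8)*255
        roi=np.zeros_like(k); a=np.linspace(0,6.28,40)
        cv2.fillPoly(roi,[proj(m,np.c_[near[n][0]+.06*np.cos(a),near[n][1]+.06*np.sin(a),0*a+.01]).astype(np.int32)],255)
        cs=cv2.findContours(k&roi,cv2.RETR_EXTERNAL,cv2.CHAIN_APPROX_NONE)[0]
        b=max(cs,key=cv2.contourArea); r=rim(m,b,.012,.042); print(n,np.round(r[0],4),"free",np.round(r[1],4),cv2.contourArea(b))
E
python3 - <<'E'
from t import *
m=ctrl.camera_model("top"); im=cv2.imread("pics/top0.png")[:,:,::-1].copy()
stands(m,im)
g={"blue":(.631,.028),"green":(.364,-.25),"red":(.4685,.117),"yellow":(.464,-.1),"orange":(.591,.268)}
for c,q in g.items():
    z=.056 if c!="orange" else .010
    r=rim(m,blob(im,m,c,q,z=z),z); print(c,np.round(r[0],4))
m=ctrl.camera_model("wrist"); im=cv2.imread("pics/w1.png")[:,:,::-1].copy()
r=rim(m,blob(im,m,"blue",g["blue"],z=.056),.056); print(r)
E
```

```text
black [0.3559 0.2856] free [0.3558 0.2858 0.0405] 837.0
white [ 0.5994 -0.2886] free [ 0.5991 -0.288   0.0412] 769.0
blue [0.6336 0.0279]
green [ 0.3645 -0.2522]
red [0.469  0.1188]
yellow [ 0.4639 -0.1016]
orange [0.5919 0.2698]
(array([0.63426486, 0.02809724]), array([0.63393736, 0.02815287, 0.02927272]))
```

Both views agree to within 1 mm: blue is at (0.634, 0.028). Descending and gripping.

{"method": "step_arm", "body": {"rows": [[0,[2,1,-40],[0,0,0]],[0,[2,1,-80],[0,0,0]],[0,[2,1,-120],[0,0,0]],[0,[2,1,-160],[0,0,0]],[0,[2,1,-185],[0,0,0]]]}}

```text
clock: 2.7
tool_pos: [0.6316, 0.028, 0.038]
orientation: [179.9, 0.2, -15.4]
force: [-0.2, -1.0, -0.9]
opening: 0.0879
gripper_force: 0.0
```

{"method": "step_arm", "body": {"rows": [[0,[0,0,-12],[0,0,0]],[0,[0,0,-20],[0,0,0]],[0.5,[0,0,-20],[0,0,0]],[0.6,[0,0,-20],[0,0,0]],[0.6,[0,0,-20],[0,0,0]]]}}

```text
clock: 3.12
tool_pos: [0.6354, 0.0281, 0.0237]
orientation: [-179.9, -0.2, -15.4]
force: [0.0, -0.5, 0.0]
opening: 0.0729
gripper_force: 0.0
```

{"method": "step_arm", "body": {"rows": [[0.6,[0,0,0],[0,0,0]],[0.6,[0,0,0],[0,0,0]],[0.6,[0,0,0],[0,0,0]],[0.6,[0,0,0],[0,0,0]],[0.6,[0,0,0],[0,0,0]]]}}

```text
clock: 3.53
tool_pos: [0.6349, 0.0278, 0.0231]
orientation: [-179.9, -0.1, -15.4]
force: [-1.3, 0.7, 7.6]
opening: 0.0603
gripper_force: 30.0
```

{"method": "step_arm", "body": {"rows": [[0.6,[0,0,15],[0,0,0]],[0.6,[0,0,45],[0,0,0]],[0.6,[0,0,80],[0,0,0]],[0.6,[0,0,105],[0,0,0]],[0.6,[0,0,110],[0,0,0]]]}}

```text
clock: 3.95
tool_pos: [0.6367, 0.0279, 0.1374]
orientation: [-179.8, -0.4, -15.4]
force: [1.0, -1.5, -0.8]
opening: 0.0602
gripper_force: 30.0
```

{"method": "step_arm", "body": {"rows": [[0.6,[-12,11,0],[0,0,0]],[0.6,[-36,33,0],[0,0,0]],[0.6,[-64,59,0],[0,0,0]],[0.6,[-92,85,0],[0,0,0]],[0.6,[-120,111,0],[0,0,0]]]}}

```text
clock: 4.37
tool_pos: [0.5125, 0.139, 0.1314]
orientation: [-180.0, 0.0, -15.5]
force: [0.2, 1.7, -1.3]
opening: 0.0604
gripper_force: 30.0
```

{"method": "step_arm", "body": {"rows": [[0.6,[-28,26,0],[0,0,0]],[0.6,[-56,52,0],[0,0,0]],[0.6,[-84,78,0],[0,0,0]],[0.6,[-108,100,0],[0,0,0]],[0.6,[-128,119,0],[0,0,0]]]}}

```text
clock: 4.78
tool_pos: [0.3841, 0.2585, 0.1318]
orientation: [-180.0, 0.0, -15.4]
force: [0.8, 0.7, -0.6]
opening: 0.0602
gripper_force: 30.0
```

{"method": "step_arm", "body": {"rows": [[0.6,[-15,14,0],[0,0,0]],[0.6,[-25,23,0],[0,0,0]],[0.6,[-30,28,0],[0,0,0]],[0.6,[-30,28,0],[0,0,0]],[0.6,[-30,28,0],[0,0,0]]]}}

```text
clock: 5.2
tool_pos: [0.356, 0.2855, 0.1316]
orientation: [-180.0, -0.0, -15.4]
force: [0.2, -1.8, -0.2]
opening: 0.0605
gripper_force: 30.0
```

```bash
python3 - <<'E'
from t import *
o,m,im=wrist("w2","blue",None,.142)
print("pot z guess", o["tool_pos"][2]+.034)
b=blob(im,m,"blue"); print(rim(m,b,o["tool_pos"][2]+.034))
stands(m,im,("black",))
E
```

```text
blue near-fit [0.3487 0.2835] free [0.3487 0.2836 0.0299] tcp [0.356  0.2855 0.1316]
pot z guess 0.1655997866049929
(array([0.35663185, 0.28572503]), array([0.35663185, 0.28572503, 0.03      ]))
black [0.3623 0.2817] free [0.3558 0.2827 0.0385] 4095.5
```

View pics/w2.png

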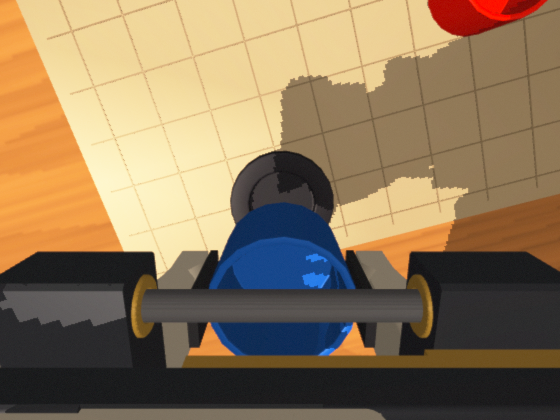

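The held blue pot's rim fits at the TCP within 1 mm. The black stand (centre about (282,195)) is partly hidden behind it. I'll fit its visible near arc on the bench plane as a check.

```bash
python3 - <<'E'
from t import *
m=ctrl.camera_model("wrist"); im=cv2.imread("pics/w2.png")[:,:,::-1].copy()
h=cv2.cvtColor(im,cv2.COLOR_RGB2HSV); k=((h[...,2]<75)*255).astype(np.uint8); k[:145]=0;k[205:]=0;k[:,:225]=0;k[:,340:]=0
c=max(cv2.findContours(k,0,cv2.CHAIN_APPROX_NONE)[0],key=cv2.contourArea)
p=cv2.convexHull(c).reshape(-1,2); print(p.min(0),p.max(0)); p=p[p[:,1]<200]
for z in(0,.012):
    q=cast(m,p,z)[:,:2]
    f=least_squares(lambda v:np.linalg.norm(q-v,axis=1)-.0415,[.356,.286],loss="soft_l1",f_scale=.001); print(z,f.x,np.abs(f.fun).max())
E
```

```text
[239 151] [333 204]
0 [0.35527168 0.28526201] 0.0005566753797146967
0.012 [0.35635492 0.28535591] 0.0008100200373015801
```

{"method": "step_arm", "body": {"rows": [[0.6,[0,0,-20],[0,0,0]],[0.6,[0,0,-50],[0,0,0]],[0.6,[0,0,-75],[0,0,0]],[0.6,[0,0,-86],[0,0,0]],[0.6,[0,0,-90],[0,0,0]]]}}

```text
clock: 5.67
tool_pos: [0.3558, 0.2834, 0.0394]
orientation: [179.8, 0.1, -15.6]
force: [0.4, 0.3, -1.0]
opening: 0.0603
gripper_force: 30.0
```

{"method": "step_arm", "body": {"rows": [[0.6,[0,0,-3],[0,0,0]],[0.6,[0,0,-6],[0,0,0]],[0.6,[0,0,-9],[0,0,0]],[0.6,[0,0,-12],[0,0,0]],[0.6,[0,0,-13],[0,0,0]]]}}

```text
clock: 6.08
tool_pos: [0.3564, 0.2861, 0.0299]
orientation: [-179.9, -0.0, -15.4]
force: [-8.6, -4.1, 29.8]
opening: 0.0602
gripper_force: 30.0
```

{"method": "step_arm", "body": {"rows": [[0,[0,0,0],[0,0,0]],[0,[0,0,0],[0,0,0]],[0,[0,0,0],[0,0,0]],[0,[0,0,0],[0,0,0]],[0,[0,0,5],[0,0,0]]]}}

```text
clock: 6.5
tool_pos: [0.3556, 0.2851, 0.0331]
orientation: [179.9, 0.0, -15.5]
force: [0.7, -0.8, -0.3]
opening: 0.0858
gripper_force: 0.0
```

{"method": "step_arm", "body": {"rows": [[0,[0,0,15],[0,0,0]],[0,[0,0,50],[0,0,0]],[0,[0,0,90],[0,0,0]],[0,[0,0,130],[0,0,0]],[0,[0,0,170],[0,0,0]]]}}

```text
clock: 6.92
tool_pos: [0.3556, 0.285, 0.2059]
orientation: [180.0, -0.0, -15.4]
force: [0.5, 1.1, -0.1]
opening: 0.0875
gripper_force: 0.0
```

{"method": "step_arm", "body": {"rows": [[0,[20,-33,10],[0,0,0]],[0,[40,-66,20],[0,0,0]],[0,[60,-100,25],[0,0,0]],[0,[80,-133,25],[0,0,0]],[0,[100,-167,25],[0,0,0]]]}}

```text
clock: 7.33
tool_pos: [0.4566, 0.1171, 0.2298]
orientation: [-179.9, -0.1, -15.4]
force: [-0.0, 0.4, -0.5]
opening: 0.0875
gripper_force: 0.0
```

{"method": "step_arm", "body": {"rows": [[0,[10,-38,0],[0,0,0]],[0,[14,-77,0],[0,0,0]],[0,[14,-117,0],[0,0,0]],[0,[14,-157,0],[0,0,0]],[0,[4,-197,0],[0,0,0]]]}}

```text
clock: 7.75
tool_pos: [0.4604, -0.0803, 0.2288]
orientation: [180.0, -0.0, -15.4]
force: [1.4, -0.3, 1.2]
opening: 0.0876
gripper_force: 0.0
```

{"method": "step_arm", "body": {"rows": [[0,[-20,-34,0],[0,0,0]],[0,[-40,-68,0],[0,0,0]],[0,[-60,-102,0],[0,0,0]],[0,[-80,-136,0],[0,0,0]],[0,[-96,-174,0],[0,0,0]]]}}

```text
clock: 8.17
tool_pos: [0.362, -0.2535, 0.2293]
orientation: [-180.0, -0.1, -15.4]
force: [0.7, 0.2, 0.2]
opening: 0.0877
gripper_force: 0.0
```

{"method": "step_arm", "body": {"rows": [[0,[0,0,0],[0,0,0]],[0,[0,0,0],[0,0,0]],[0,[0,0,0],[0,0,0]],[0,[0,0,0],[0,0,0]],[0,[0,0,0],[0,0,0]]]}}

```text
clock: 8.58
tool_pos: [0.3646, -0.2515, 0.2286]
orientation: [-180.0, -0.0, -15.3]
force: [-0.4, 0.2, 0.3]
opening: 0.0875
gripper_force: 0.0
```

```bash
python3 - <<'E'
from t import *
wrist("w3","green",(.3645,-.252))
m=ctrl.camera_model("top"); im=ctrl.snapshot("top").copy()
r=rim(m,blob(im,m,"blue",(.356,.286),z=.063),.063); print("blue top",r)
E
```

```text
green near-fit [ 0.365  -0.2522] free [ 0.3643 -0.252   0.0289] tcp [ 0.3646 -0.2515  0.2286]
blue top (array([0.3558229 , 0.28624694]), array([0.35580984, 0.28500593, 0.02971673]))
```

Green matches in both views, and blue sits in the black stand to within 1 mm. Now to pick green.

{"method": "step_arm", "body": {"rows": [[0,[0,0,-40],[0,0,0]],[0,[0,0,-80],[0,0,0]],[0,[0,0,-120],[0,0,0]],[0,[0,0,-160],[0,0,0]],[0,[0,0,-187],[0,0,0]]]}}

```text
clock: 9.1
tool_pos: [0.3629, -0.2513, 0.0388]
orientation: [-180.0, 0.1, -15.4]
force: [0.4, -0.2, -0.5]
opening: 0.0879
gripper_force: 0.0
```

{"method": "step_arm", "body": {"rows": [[0,[0,0,-12],[0,0,0]],[0,[0,0,-20],[0,0,0]],[0.5,[0,0,-20],[0,0,0]],[0.6,[0,0,-20],[0,0,0]],[0.6,[0,0,-20],[0,0,0]]]}}

```text
clock: 9.52
tool_pos: [0.3651, -0.2524, 0.0226]
orientation: [-180.0, -0.1, -15.4]
force: [-0.5, -0.5, -0.2]
opening: 0.0726
gripper_force: 0.0
```

{"method": "step_arm", "body": {"rows": [[0.6,[0,0,0],[0,0,0]],[0.6,[0,0,0],[0,0,0]],[0.6,[0,0,0],[0,0,0]],[0.6,[0,0,0],[0,0,0]],[0.6,[0,0,0],[0,0,0]]]}}

```text
clock: 9.93
tool_pos: [0.3647, -0.2526, 0.0225]
orientation: [-180.0, -0.1, -15.5]
force: [-0.9, 2.2, 8.0]
opening: 0.0585
gripper_force: 30.0
```

{"method": "step_arm", "body": {"rows": [[0.6,[0,0,15],[0,0,0]],[0.6,[0,0,45],[0,0,0]],[0.6,[0,0,80],[0,0,0]],[0.6,[0,0,110],[0,0,0]],[0.6,[0,0,130],[0,0,0]]]}}

```text
clock: 10.35
tool_pos: [0.3647, -0.2528, 0.155]
orientation: [180.0, -0.2, -15.4]
force: [0.7, -0.1, -1.4]
opening: 0.0584
gripper_force: 30.0
```

{"method": "step_arm", "body": {"rows": [[0.6,[8,14,0],[0,0,0]],[0.6,[25,40,0],[0,0,0]],[0.6,[45,74,0],[0,0,0]],[0.6,[65,108,0],[0,0,0]],[0.6,[85,142,0],[0,0,0]]]}}

```text
clock: 10.77
tool_pos: [0.4493, -0.109, 0.1522]
orientation: [-180.0, -0.1, -15.5]
force: [0.8, -1.0, -1.8]
opening: 0.0584
gripper_force: 30.0
```

{"method": "step_arm", "body": {"rows": [[0.6,[15,38,0],[0,0,0]],[0.6,[21,77,0],[0,0,0]],[0.6,[21,117,0],[0,0,0]],[0.6,[21,157,0],[0,0,0]],[0.6,[16,197,0],[0,0,0]]]}}

```text
clock: 11.18
tool_pos: [0.465, 0.0885, 0.1519]
orientation: [-180.0, -0.0, -15.5]
force: [1.7, -0.2, -0.6]
opening: 0.0586
gripper_force: 30.0
```

{"method": "step_arm", "body": {"rows": [[0.6,[-15,37,0],[0,0,0]],[0.6,[-35,73,0],[0,0,0]],[0.6,[-55,107,0],[0,0,0]],[0.6,[-75,140,0],[0,0,0]],[0.6,[-90,165,0],[0,0,0]]]}}

```text
clock: 11.6
tool_pos: [0.3733, 0.2535, 0.152]
orientation: [-179.9, -0.0, -15.4]
force: [1.5, 1.0, -0.6]
opening: 0.0582
gripper_force: 30.0
```

{"method": "step_arm", "body": {"rows": [[0.6,[-10,17,0],[0,0,0]],[0.6,[-16,28,0],[0,0,0]],[0.6,[-19,34,0],[0,0,0]],[0.6,[-19,34,0],[0,0,0]],[0.6,[-19,34,0],[0,0,0]]]}}

```text
clock: 12.02
tool_pos: [0.3559, 0.2852, 0.1516]
orientation: [180.0, 0.0, -15.4]
force: [0.9, 0.4, 0.4]
opening: 0.0586
gripper_force: 30.0
```

```bash
python3 - <<'E'
from t import *
o,m,im=wrist("w4")
b=blob(im,m,"green"); print(o["tool_pos"],rim(m,b,o["tool_pos"][2]+.034))
E
```

```text
[0.35588811 0.28523626 0.15158632] (array([0.35723132, 0.28524023]), array([0.35723132, 0.28524023, 0.03      ]))
```

View pics/w4.png

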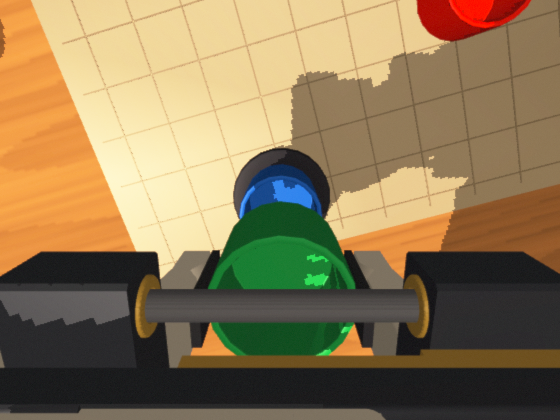

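Green hangs upright and centred at (282,290) above the blue pot. Lowering onto it.

{"method": "step_arm", "body": {"rows": [[0.6,[0,0,-15],[0,0,0]],[0.6,[0,0,-35],[0,0,0]],[0.6,[0,0,-50],[0,0,0]],[0.6,[0,0,-56],[0,0,0]],[0.6,[0,0,-60],[0,0,0]]]}}

```text
clock: 12.48
tool_pos: [0.3561, 0.2843, 0.0908]
orientation: [179.9, 0.0, -15.5]
force: [0.4, 0.5, -0.6]
opening: 0.0586
gripper_force: 30.0
```

{"method": "step_arm", "body": {"rows": [[0.6,[0,0,-3],[0,0,0]],[0.6,[0,0,-6],[0,0,0]],[0.6,[0,0,-9],[0,0,0]],[0.6,[0,0,-11],[0,0,0]],[0.6,[0,0,-12],[0,0,0]]]}}

```text
clock: 12.9
tool_pos: [0.3563, 0.2858, 0.0805]
orientation: [-180.0, -0.0, -15.4]
force: [-7.2, -4.3, 20.7]
opening: 0.0583
gripper_force: 30.0
```

Green is fully home at 58 mm. Release it and go to red.

{"method": "step_arm", "body": {"rows": [[0,[0,0,0],[0,0,0]],[0,[0,0,0],[0,0,0]],[0,[0,0,0],[0,0,0]],[0,[0,0,0],[0,0,0]],[0,[0,0,5],[0,0,0]]]}}

```text
clock: 13.32
tool_pos: [0.3556, 0.2851, 0.084]
orientation: [179.9, 0.0, -15.5]
force: [-0.2, -0.3, -0.3]
opening: 0.0848
gripper_force: 0.0
```

{"method": "step_arm", "body": {"rows": [[0,[0,0,15],[0,0,0]],[0,[0,0,50],[0,0,0]],[0,[0,0,90],[0,0,0]],[0,[0,0,125],[0,0,0]],[0,[0,0,143],[0,0,0]]]}}

```text
clock: 13.73
tool_pos: [0.357, 0.2867, 0.2325]
orientation: [-179.7, -0.1, -15.4]
force: [0.6, 1.7, 0.2]
opening: 0.0876
gripper_force: 0.0
```

{"method": "step_arm", "body": {"rows": [[0,[20,-30,0],[0,0,0]],[0,[42,-62,0],[0,0,0]],[0,[64,-95,0],[0,0,0]],[0,[86,-127,0],[0,0,0]],[0,[103,-152,0],[0,0,0]]]}}

```text
clock: 14.15
tool_pos: [0.4598, 0.1315, 0.2282]
orientation: [-180.0, -0.0, -15.5]
force: [0.5, 1.0, -0.2]
opening: 0.0873
gripper_force: 0.0
```

{"method": "step_arm", "body": {"rows": [[0,[10,-15,0],[0,0,0]],[0,[10,-15,0],[0,0,0]],[0,[10,-15,0],[0,0,0]],[0,[10,-15,0],[0,0,0]],[0,[10,-15,0],[0,0,0]]]}}

```text
clock: 14.57
tool_pos: [0.4686, 0.1191, 0.2277]
orientation: [-180.0, -0.0, -15.4]
force: [0.9, 1.1, 0.3]
opening: 0.0878
gripper_force: 0.0
```

```bash
python3 - <<'E'
from t import *
wrist("w5","red",(.469,.119))
m=ctrl.camera_model("top"); im=ctrl.snapshot("top").copy(); cv2.imwrite("pics/top5.png",im[:,:,::-1])
b=blob(im,m,"green",(.356,.286),z=.114)
if b is not None: print("green top",rim(m,b,.114))
E
```

```text
red near-fit [0.4689 0.1183] free [0.4688 0.1183 0.0294] tcp [0.4686 0.1191 0.2277]
```

{"method": "step_arm", "body": {"rows": [[0,[0,-1,-40],[0,0,0]],[0,[0,-1,-80],[0,0,0]],[0,[0,-1,-120],[0,0,0]],[0,[0,-1,-160],[0,0,0]],[0,[0,-1,-186],[0,0,0]]]}}

```text
clock: 15.08
tool_pos: [0.4672, 0.1173, 0.0387]
orientation: [179.9, 0.1, -15.4]
force: [0.2, -0.2, -0.0]
opening: 0.0871
gripper_force: 0.0
```

{"method": "step_arm", "body": {"rows": [[0,[0,0,-12],[0,0,0]],[0,[0,0,-20],[0,0,0]],[0.5,[0,0,-20],[0,0,0]],[0.6,[0,0,-20],[0,0,0]],[0.6,[0,0,-20],[0,0,0]]]}}

```text
clock: 15.5
tool_pos: [0.4697, 0.1184, 0.0227]
orientation: [-179.9, -0.1, -15.4]
force: [0.4, -0.4, -0.1]
opening: 0.073
gripper_force: 0.0
```

{"method": "step_arm", "body": {"rows": [[0.6,[0,0,0],[0,0,0]],[0.6,[0,0,0],[0,0,0]],[0.6,[0,0,0],[0,0,0]],[0.6,[0,0,0],[0,0,0]],[0.6,[0,0,0],[0,0,0]]]}}

```text
clock: 15.92
tool_pos: [0.4695, 0.118, 0.0226]
orientation: [-179.9, -0.1, -15.4]
force: [-2.6, 2.2, 8.1]
opening: 0.0583
gripper_force: 30.0
```

{"method": "step_arm", "body": {"rows": [[0.6,[0,0,15],[0,0,0]],[0.6,[0,0,45],[0,0,0]],[0.6,[0,0,80],[0,0,0]],[0.6,[0,0,110],[0,0,0]],[0.6,[0,0,120],[0,0,0]]]}}

```text
clock: 16.33
tool_pos: [0.4709, 0.1185, 0.1463]
orientation: [-179.7, -0.3, -15.4]
force: [1.2, 0.7, -0.7]
opening: 0.0583
gripper_force: 30.0
```

{"method": "step_arm", "body": {"rows": [[0.6,[4,-14,0],[0,0,0]],[0.6,[14,-43,0],[0,0,0]],[0.6,[26,-80,0],[0,0,0]],[0.6,[38,-118,0],[0,0,0]],[0.6,[50,-156,0],[0,0,0]]]}}

```text
clock: 16.75
tool_pos: [0.5189, -0.0398, 0.1416]
orientation: [-180.0, -0.0, -15.4]
force: [-0.1, 1.2, -0.6]
opening: 0.0582
gripper_force: 30.0
```

{"method": "step_arm", "body": {"rows": [[0.6,[12,-38,0],[0,0,0]],[0.6,[24,-76,0],[0,0,0]],[0.6,[36,-114,0],[0,0,0]],[0.6,[48,-150,0],[0,0,0]],[0.6,[58,-182,0],[0,0,0]]]}}

```text
clock: 17.17
tool_pos: [0.577, -0.2229, 0.1411]
orientation: [-180.0, 0.0, -15.5]
force: [0.7, 0.6, -1.2]
opening: 0.0587
gripper_force: 30.0
```

{"method": "step_arm", "body": {"rows": [[0.6,[9,-28,0],[0,0,0]],[0.6,[16,-50,0],[0,0,0]],[0.6,[20,-62,0],[0,0,0]],[0.6,[22,-68,0],[0,0,0]],[0.6,[22,-68,0],[0,0,0]]]}}

```text
clock: 17.58
tool_pos: [0.5986, -0.2891, 0.1408]
orientation: [-180.0, 0.1, -15.5]
force: [0.4, 0.3, -1.2]
opening: 0.0581
gripper_force: 30.0
```

```bash
python3 - <<'E'
from t import *
o,m,im=wrist("w6")
b=blob(im,m,"red"); print(o["tool_pos"],rim(m,b,o["tool_pos"][2]+.034))
mt=ctrl.camera_model("top"); it=ctrl.snapshot("top").copy(); cv2.imwrite("pics/top6.png",it[:,:,::-1])
b=blob(it,mt,"green",(.356,.286),z=.114)
if b is not None: print("green top",rim(mt,b,.114))
E
```

```text
[ 0.59863587 -0.28910279  0.14081729] (array([ 0.60130425, -0.28962995]), array([ 0.60130425, -0.28962995,  0.03      ]))
green top (array([0.3560797 , 0.28545232]), array([0.3561262 , 0.28530273, 0.02890894]))
```

View pics/w6.png

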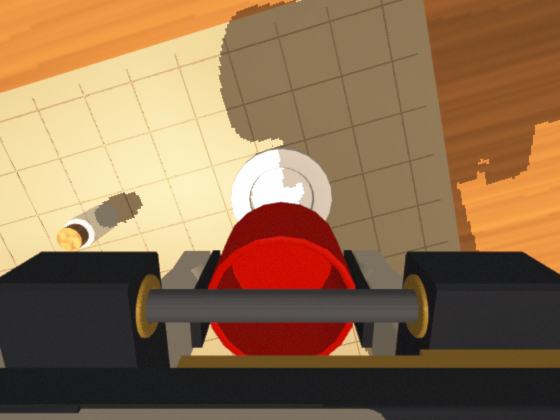

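The red pot is held upright, and its rim top row (about 237) matches the earlier holds. The white stand's near arc is visible at (282,150)–(282,205), so I'll fit it.

```bash
python3 - <<'E'
from t import *
m=ctrl.camera_model("wrist"); im=cv2.imread("pics/w6.png")[:,:,::-1].copy()
h=cv2.cvtColor(im,cv2.COLOR_RGB2HSV); k=((h[...,1]<45)&(h[...,2]>100)).astype(np.uint8)*255; k[:145]=0;k[205:]=0;k[:,:225]=0;k[:,340:]=0
c=max(cv2.findContours(k,0,cv2.CHAIN_APPROX_NONE)[0],key=cv2.contourArea)
p=cv2.convexHull(c).reshape(-1,2); print(p.min(0),p.max(0)); p=p[p[:,1]<200]
for z in(0,.012):
    q=cast(m,p,z)[:,:2]
    f=least_squares(lambda v:np.linalg.norm(q-v,axis=1)-.0415,[.599,-.288],loss="soft_l1",f_scale=.001); print(z,f.x,np.abs(f.fun).max())
# held rim: upper arc columns
for n,c in(("w2","blue"),("w4","green"),("w6","red")):
    k=mask(cv2.imread(f"pics/{n}.png")[:,:,::-1].copy(),c); ys,xs=np.nonzero(k[270:285]); print(n,xs.min(),xs.max())
E
```

```text
[231 149] [312 204]
0 [ 0.59837435 -0.28440773] 0.01955774627211025
0.012 [ 0.59927049 -0.28527809] 0.02077166857835337
w2 209 354
w4 209 355
w6 208 355
```

{"method": "step_arm", "body": {"rows": [[0.6,[0,0,-20],[0,0,0]],[0.6,[0,0,-50],[0,0,0]],[0.6,[0,0,-80],[0,0,0]],[0.6,[0,0,-95],[0,0,0]],[0.6,[0,0,-100],[0,0,0]]]}}

```text
clock: 18.1
tool_pos: [0.5968, -0.2863, 0.0387]
orientation: [-180.0, 0.3, -15.4]
force: [-0.2, 0.6, -0.9]
opening: 0.0582
gripper_force: 30.0
```

{"method": "step_arm", "body": {"rows": [[0.6,[0,0,-3],[0,0,0]],[0.6,[0,0,-6],[0,0,0]],[0.6,[0,0,-9],[0,0,0]],[0.6,[0,0,-12],[0,0,0]],[0.6,[0,0,-13],[0,0,0]]]}}

```text
clock: 18.52
tool_pos: [0.5996, -0.2885, 0.0296]
orientation: [-180.0, -0.1, -15.4]
force: [-2.8, 3.6, 9.9]
opening: 0.0584
gripper_force: 30.0
```

Red is fully home. Release it and go to yellow.

{"method": "step_arm", "body": {"rows": [[0,[0,0,0],[0,0,0]],[0,[0,0,0],[0,0,0]],[0,[0,0,0],[0,0,0]],[0,[0,0,0],[0,0,0]],[0,[0,0,5],[0,0,0]]]}}

```text
clock: 18.93
tool_pos: [0.5982, -0.2883, 0.0328]
orientation: [-180.0, 0.1, -15.5]
force: [0.6, -0.2, -0.4]
opening: 0.0848
gripper_force: 0.0
```

{"method": "step_arm", "body": {"rows": [[0,[0,0,15],[0,0,0]],[0,[0,0,50],[0,0,0]],[0,[0,0,90],[0,0,0]],[0,[0,0,130],[0,0,0]],[0,[0,0,170],[0,0,0]]]}}

```text
clock: 19.35
tool_pos: [0.5985, -0.2885, 0.2058]
orientation: [180.0, 0.0, -15.5]
force: [1.1, -0.8, 0.3]
opening: 0.0876
gripper_force: 0.0
```

{"method": "step_arm", "body": {"rows": [[0,[-20,28,15],[0,0,0]],[0,[-44,60,25],[0,0,0]],[0,[-68,93,25],[0,0,0]],[0,[-92,126,25],[0,0,0]],[0,[-115,158,25],[0,0,0]]]}}

```text
clock: 19.77
tool_pos: [0.4825, -0.1295, 0.2291]
orientation: [-180.0, -0.1, -15.5]
force: [0.9, 1.9, 0.8]
opening: 0.0875
gripper_force: 0.0
```

{"method": "step_arm", "body": {"rows": [[0,[-15,21,0],[0,0,0]],[0,[-20,28,0],[0,0,0]],[0,[-20,28,0],[0,0,0]],[0,[-20,28,0],[0,0,0]],[0,[-20,28,0],[0,0,0]]]}}

```text
clock: 20.18
tool_pos: [0.4646, -0.1028, 0.2288]
orientation: [180.0, -0.0, -15.5]
force: [0.5, -0.5, -0.2]
opening: 0.0875
gripper_force: 0.0
```

```bash
python3 - <<'E'
from t import *
wrist("w7","yellow",(.464,-.1016))
m=ctrl.camera_model("top"); im=ctrl.snapshot("top").copy(); cv2.imwrite("pics/top7.png",im[:,:,::-1])
b=blob(im,m,"red",(.599,-.288),z=.063)
if b is not None: print("red top",rim(m,b,.063))
E
```

```text
yellow near-fit [ 0.4895 -0.128 ] free [ 0.4707 -0.1125  0.0148] tcp [ 0.4646 -0.1028  0.2288]
red top (array([ 0.59933779, -0.28876151]), array([ 0.59918456, -0.28838104,  0.02906161]))
```

```bash
python3 - <<'E'
from h import *
import h
m=ctrl.camera_model("wrist"); im=cv2.imread("pics/w7.png")[:,:,::-1].copy()
hs=cv2.cvtColor(im,cv2.COLOR_RGB2HSV); p=proj(m,[[.464,-.1016,.056]])[0].astype(int); print(p)
a=np.linspace(0,6.28,8,endpoint=False)
for q in proj(m,np.c_[.464+.0285*np.cos(a),-.1016+.0285*np.sin(a),0*a+.056]).astype(int): print(q,hs[q[1],q[0]],end=" ")
for lo,s in((22,140),(24,180),(26,190),(26,160)):
    h.HUE["yellow"]=(lo,34,s,50); b=blob(im,m,"yellow",(.464,-.1016),z=.056); print(lo,s,cv2.contourArea(b),rim(m,b,.056))
E
```

```text
[280 189]
[272 160] [ 22 255 183] [253 174] [ 25 168 224] [251 197] [ 30 214 250] [266 214] [ 30 255 250] [288 217] [ 30 255 251] [306 203] [ 22 255 206] [309 181] [ 22 255 212] [295 163] [ 22 255 210] 22 140 3182.0 (array([ 0.463473  , -0.10118321]), array([ 0.46332724, -0.10112856,  0.02940824]))
24 180 747.5 (array([ 0.48923589, -0.12838221]), array([ 0.47044951, -0.11285173,  0.01482047]))
26 190 685.5 (array([ 0.48786622, -0.12502374]), array([ 0.46827546, -0.11343194,  0.01309308]))
26 160 685.5 (array([ 0.48786622, -0.12502374]), array([ 0.46827546, -0.11343194,  0.01309308]))
```

View pics/w7.png

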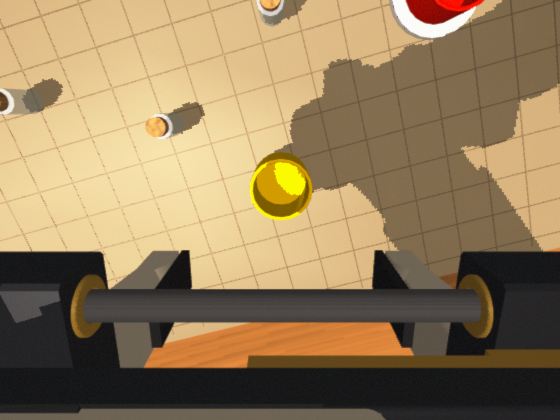

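The yellow rim is at (281,188), and the loose hue mask gives (0.4635, -0.101). The vials stand clear. Picking yellow.

{"method": "step_arm", "body": {"rows": [[0,[0,1,-40],[0,0,0]],[0,[0,1,-80],[0,0,0]],[0,[0,1,-120],[0,0,0]],[0,[0,1,-160],[0,0,0]],[0,[0,1,-187],[0,0,0]]]}}

```text
clock: 20.7
tool_pos: [0.4624, -0.1024, 0.0381]
orientation: [179.9, 0.2, -15.6]
force: [-0.4, -0.9, -1.1]
opening: 0.0872
gripper_force: 0.0
```

{"method": "step_arm", "body": {"rows": [[0,[0,0,-12],[0,0,0]],[0,[0,0,-20],[0,0,0]],[0.5,[0,0,-20],[0,0,0]],[0.6,[0,0,-20],[0,0,0]],[0.6,[0,0,-20],[0,0,0]]]}}

```text
clock: 21.12
tool_pos: [0.4649, -0.1016, 0.0225]
orientation: [-180.0, -0.1, -15.5]
force: [-0.3, 0.8, 0.5]
opening: 0.0733
gripper_force: 0.0
```

{"method": "step_arm", "body": {"rows": [[0.6,[0,0,0],[0,0,0]],[0.6,[0,0,0],[0,0,0]],[0.6,[0,0,0],[0,0,0]],[0.6,[0,0,0],[0,0,0]],[0.6,[0,0,0],[0,0,0]]]}}

```text
clock: 21.53
tool_pos: [0.4648, -0.1014, 0.0226]
orientation: [-180.0, -0.1, -15.4]
force: [-1.3, 1.2, 7.3]
opening: 0.0603
gripper_force: 30.0
```

{"method": "step_arm", "body": {"rows": [[0.6,[0,0,15],[0,0,0]],[0.6,[0,0,45],[0,0,0]],[0.6,[0,0,80],[0,0,0]],[0.6,[0,0,110],[0,0,0]],[0.6,[0,0,130],[0,0,0]]]}}

```text
clock: 21.95
tool_pos: [0.4647, -0.1014, 0.1549]
orientation: [-179.9, -0.2, -15.4]
force: [1.3, -0.8, 0.1]
opening: 0.0603
gripper_force: 30.0
```

{"method": "step_arm", "body": {"rows": [[0.6,[7,-10,0],[0,0,0]],[0.6,[25,-35,0],[0,0,0]],[0.6,[48,-66,0],[0,0,0]],[0.6,[71,-98,0],[0,0,0]],[0.6,[94,-130,0],[0,0,0]]]}}

```text
clock: 22.37
tool_pos: [0.5587, -0.2326, 0.152]
orientation: [-180.0, -0.0, -15.4]
force: [1.4, 1.1, -1.2]
opening: 0.0603
gripper_force: 30.0
```

{"method": "step_arm", "body": {"rows": [[0.6,[18,-25,0],[0,0,0]],[0.6,[33,-46,0],[0,0,0]],[0.6,[41,-58,0],[0,0,0]],[0.6,[41,-58,0],[0,0,0]],[0.6,[41,-58,0],[0,0,0]]]}}

```text
clock: 22.78
tool_pos: [0.5985, -0.2899, 0.1507]
orientation: [-180.0, 0.1, -15.5]
force: [0.0, 0.6, -0.7]
opening: 0.0601
gripper_force: 30.0
```

```bash
python3 - <<'E'
from h import *
o,m,im=wrist("w8")
HUE["yellow"]=(20,34,200,50); k=mask(im,"yellow"); ys,xs=np.nonzero(k[270:285]); print(xs.min(),xs.max())
b=blob(im,m,"yellow");print(o["tool_pos"],rim(m,b,o["tool_pos"][2]+.034))
E
```

```text
209 354
[ 0.59852825 -0.28986968  0.15072865] (array([ 0.60086834, -0.29029537]), array([ 0.60086834, -0.29029537,  0.03      ]))
```

{"method": "step_arm", "body": {"rows": [[0.6,[1,0,-15],[0,0,0]],[0.6,[1,0,-35],[0,0,0]],[0.6,[1,0,-50],[0,0,0]],[0.6,[1,0,-56],[0,0,0]],[0.6,[1,0,-60],[0,0,0]]]}}

```text
clock: 23.25
tool_pos: [0.5992, -0.2885, 0.0911]
orientation: [180.0, 0.1, -15.4]
force: [0.3, 0.4, 0.3]
opening: 0.0605
gripper_force: 30.0
```

{"method": "step_arm", "body": {"rows": [[0.6,[0,0,-3],[0,0,0]],[0.6,[0,0,-6],[0,0,0]],[0.6,[0,0,-9],[0,0,0]],[0.6,[0,0,-11],[0,0,0]],[0.6,[0,0,-12],[0,0,0]]]}}

```text
clock: 23.67
tool_pos: [0.6004, -0.2895, 0.0807]
orientation: [180.0, -0.1, -15.4]
force: [-3.0, 2.3, 11.5]
opening: 0.0607
gripper_force: 30.0
```

Yellow is home at 58 mm. Release it and go to the lid.

{"method": "step_arm", "body": {"rows": [[0,[0,0,0],[0,0,0]],[0,[0,0,0],[0,0,0]],[0,[0,0,0],[0,0,0]],[0,[0,0,0],[0,0,0]],[0,[0,0,5],[0,0,0]]]}}

```text
clock: 24.08
tool_pos: [0.5993, -0.2893, 0.0837]
orientation: [-180.0, 0.1, -15.5]
force: [0.5, -0.0, -0.4]
opening: 0.0858
gripper_force: 0.0
```

{"method": "step_arm", "body": {"rows": [[0,[0,0,15],[0,0,0]],[0,[0,0,50],[0,0,0]],[0,[0,0,90],[0,0,0]],[0,[0,0,125],[0,0,0]],[0,[0,0,143],[0,0,0]]]}}

```text
clock: 24.5
tool_pos: [0.6014, -0.2903, 0.2335]
orientation: [180.0, -0.4, -15.4]
force: [0.6, -0.6, 0.9]
opening: 0.0876
gripper_force: 0.0
```

{"method": "step_arm", "body": {"rows": [[0,[0,25,0],[0,0,0]],[0,[-1,65,0],[0,0,0]],[0,[-2,106,0],[0,0,0]],[0,[-2,147,0],[0,0,0]],[0,[-3,188,0],[0,0,0]]]}}

```text
clock: 24.92
tool_pos: [0.5966, -0.1, 0.2281]
orientation: [-180.0, -0.0, -15.5]
force: [0.4, 0.6, 0.9]
opening: 0.0877
gripper_force: 0.0
```

{"method": "step_arm", "body": {"rows": [[0,[0,41,0],[0,0,0]],[0,[-1,82,0],[0,0,0]],[0,[-2,123,0],[0,0,0]],[0,[-2,164,0],[0,0,0]],[0,[-3,205,0],[0,0,0]]]}}

```text
clock: 25.33
tool_pos: [0.5937, 0.1056, 0.2283]
orientation: [-180.0, -0.0, -15.5]
force: [0.7, -0.1, -0.2]
opening: 0.0873
gripper_force: 0.0
```

{"method": "step_arm", "body": {"rows": [[0,[-1,41,0],[0,0,0]],[0,[-1,82,0],[0,0,0]],[0,[-2,120,0],[0,0,0]],[0,[-2,150,0],[0,0,0]],[0,[-2,166,0],[0,0,0]]]}}

```text
clock: 25.75
tool_pos: [0.5916, 0.273, 0.2277]
orientation: [-180.0, -0.0, -15.3]
force: [0.6, -0.4, 0.3]
opening: 0.0877
gripper_force: 0.0
```

{"method": "step_arm", "body": {"rows": [[0,[0,0,0],[0,0,0]],[0,[0,0,0],[0,0,0]],[0,[0,0,0],[0,0,0]],[0,[0,0,0],[0,0,0]],[0,[0,0,0],[0,0,0]]]}}

```text
clock: 26.17
tool_pos: [0.5921, 0.2683, 0.2279]
orientation: [-180.0, -0.0, -15.5]
force: [0.2, 0.0, 0.2]
opening: 0.0879
gripper_force: 0.0
```

```bash
python3 - <<'E'
from h import *
HUE["orange"]=(8,24,190,60)
o,m,im=wrist("w9","orange",(.592,.27),.010)
h=cv2.cvtColor(im,cv2.COLOR_RGB2HSV); k=((h[...,2]<70)*255).astype(np.uint8)
p=proj(m,[[.592,.27,.044]])[0].astype(int); roi=np.zeros_like(k); cv2.circle(roi,tuple(int(v) for v in p),28,255,-1)
cs=[c for c in cv2.findContours(k&roi,0,cv2.CHAIN_APPROX_NONE)[0] if cv2.contourArea(c)>60]
for c in cs: print(cv2.contourArea(c),c.reshape(-1,2).min(0),c.reshape(-1,2).max(0),rim(m,c,.044,.010))
mt=ctrl.camera_model("top"); it=ctrl.snapshot("top").copy(); cv2.imwrite("pics/top9.png",it[:,:,::-1])
HUE["yellow"]=(20,34,150,70); b=blob(it,mt,"yellow",(.599,-.288),z=.114); print("yellow top",rim(mt,b,.114))
E
```

```text
orange near-fit [0.5923 0.2709] free [0.5924 0.2708 0.0295] tcp [0.5921 0.2683 0.2279]
271.5 [271 172] [288 194] (array([0.59380905, 0.27032004]), array([0.59221601, 0.27045615, 0.00820867]))
yellow top (array([ 0.60000037, -0.28970915]), array([ 0.59902375, -0.28846324,  0.03001476]))
```

View pics/w9.png

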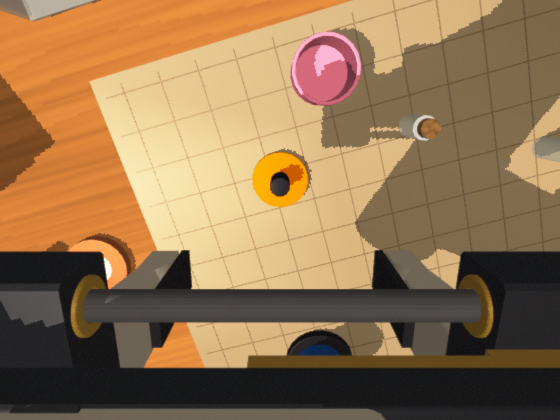

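The lid is at (281,180) with its knob at (280,184). The pink pot (326,68) and the vial (425,128) are clear of the finger line. The orange coaster (95,265) is the look-alike to leave alone. Both measurements give a lid centre of (0.592, 0.2706).

{"method": "step_arm", "body": {"rows": [[0.4,[0,0,-40],[0,0,0]],[0.4,[0,0,-80],[0,0,0]],[0.4,[0,0,-120],[0,0,0]],[0.4,[0,0,-155],[0,0,0]],[0.4,[0,0,-175],[0,0,0]]]}}

```text
clock: 26.68
tool_pos: [0.5901, 0.2676, 0.0484]
orientation: [179.8, 0.2, -15.5]
force: [-0.3, -0.0, 0.5]
opening: 0.0599
gripper_force: 0.0
```

{"method": "step_arm", "body": {"rows": [[0.4,[0,1,-15],[0,0,0]],[0.4,[0,1,-27],[0,0,0]],[0.4,[0,1,-34],[0,0,0]],[0.4,[0,1,-38],[0,0,0]],[0.5,[0,1,-38],[0,0,0]]]}}

```text
clock: 27.1
tool_pos: [0.592, 0.2704, 0.0144]
orientation: [180.0, 0.0, -15.5]
force: [-0.3, -0.3, -0.2]
opening: 0.0498
gripper_force: 0.0
```

{"method": "step_arm", "body": {"rows": [[0.8,[0,0,0],[0,0,0]],[1,[0,0,0],[0,0,0]],[1,[0,0,0],[0,0,0]],[1,[0,0,0],[0,0,0]],[1,[0,0,0],[0,0,0]]]}}

```text
clock: 27.52
tool_pos: [0.5922, 0.2708, 0.0152]
orientation: [-180.0, -0.0, -15.5]
force: [-0.1, 0.6, 3.4]
opening: 0.0193
gripper_force: 30.0
```

{"method": "step_arm", "body": {"rows": [[1,[0,0,0],[0,0,0]],[1,[0,0,0],[0,0,0]],[1,[0,0,0],[0,0,0]],[1,[0,0,0],[0,0,0]],[1,[0,0,0],[0,0,0]]]}}

```text
clock: 27.93
tool_pos: [0.5922, 0.2708, 0.0152]
orientation: [-180.0, -0.0, -15.4]
force: [-1.1, 0.2, 5.0]
opening: 0.0192
gripper_force: 30.0
```

{"method": "step_arm", "body": {"rows": [[1,[0,0,15],[0,0,0]],[1,[0,0,45],[0,0,0]],[1,[0,0,85],[0,0,0]],[1,[0,0,125],[0,0,0]],[1,[0,0,145],[0,0,0]]]}}

```text
clock: 28.35
tool_pos: [0.5935, 0.2713, 0.1646]
orientation: [-179.8, -0.2, -15.4]
force: [1.1, 0.8, -0.4]
opening: 0.0193
gripper_force: 30.0
```

{"method": "step_arm", "body": {"rows": [[1,[-12,0,5],[0,0,0]],[1,[-40,2,5],[0,0,0]],[1,[-78,5,5],[0,0,0]],[1,[-116,7,5],[0,0,0]],[1,[-154,10,5],[0,0,0]]]}}

```text
clock: 28.77
tool_pos: [0.4359, 0.2797, 0.1635]
orientation: [179.9, 0.1, -15.5]
force: [-1.3, 1.2, 0.7]
opening: 0.0194
gripper_force: 30.0
```

{"method": "step_arm", "body": {"rows": [[1,[-32,2,0],[0,0,0]],[1,[-58,4,0],[0,0,0]],[1,[-74,5,0],[0,0,0]],[1,[-82,5,0],[0,0,0]],[1,[-82,5,0],[0,0,0]]]}}

```text
clock: 29.18
tool_pos: [0.3545, 0.2853, 0.1645]
orientation: [-180.0, 0.0, -15.4]
force: [-0.7, -0.6, -0.5]
opening: 0.0196
gripper_force: 30.0
```

```bash
python3 - <<'E'
from h import *
HUE["orange"]=(8,24,190,60)
o,m,im=wrist("w10"); z=o["tool_pos"][2]-.0152+.010
b=blob(im,m,"orange",o["tool_pos"][:2],z=z); print(o["tool_pos"], rim(m,b,z))
b=blob(im,m,"green"); print(b.reshape(-1,2).min(0),b.reshape(-1,2).max(0))
E
```

```text
[0.35449535 0.28527783 0.16448085] (array([0.37815327, 0.27928939]), array([0.35851203, 0.28437388, 0.02791859]))
[234 170] [326 225]
```

View pics/w10.png

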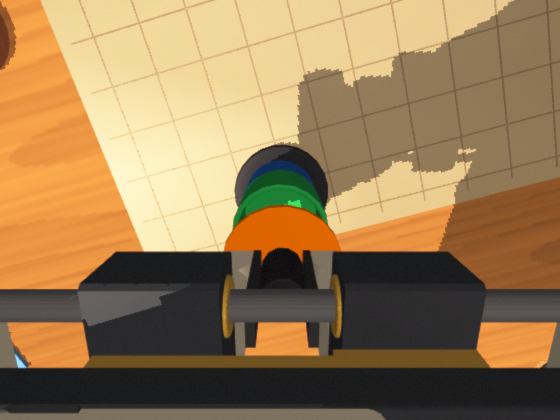

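The lid is level, with its front edge at (282,207), centred over the green pot (234–326). Lowering.

{"method": "step_arm", "body": {"rows": [[1,[0,0,-10],[0,0,0]],[1,[0,0,-20],[0,0,0]],[1,[0,0,-26],[0,0,0]],[1,[0,0,-29],[0,0,0]],[1,[0,0,-31],[0,0,0]]]}}

```text
clock: 29.65
tool_pos: [0.3564, 0.2853, 0.1329]
orientation: [179.9, 0.0, -15.5]
force: [-0.7, 0.3, -0.2]
opening: 0.0194
gripper_force: 30.0
```

{"method": "step_arm", "body": {"rows": [[1,[0,0,-2],[0,0,0]],[1,[0,0,-4],[0,0,0]],[1,[0,0,-6],[0,0,0]],[1,[0,0,-8],[0,0,0]],[1,[0,0,-10],[0,0,0]]]}}

```text
clock: 30.07
tool_pos: [0.3562, 0.2859, 0.124]
orientation: [-180.0, -0.0, -15.4]
force: [-3.4, -4.1, 26.0]
opening: 0.0191
gripper_force: 30.0
```

The lid is seated at 109 mm. Release it and retreat.

{"method": "step_arm", "body": {"rows": [[0.4,[0,0,0],[0,0,0]],[0.4,[0,0,0],[0,0,0]],[0.4,[0,0,0],[0,0,0]],[0.4,[0,0,0],[0,0,0]],[0.4,[0,0,0],[0,0,0]]]}}

```text
clock: 30.48
tool_pos: [0.3559, 0.2856, 0.1235]
orientation: [-180.0, 0.0, -15.5]
force: [0.1, 0.7, -0.2]
opening: 0.0473
gripper_force: 0.0
```

{"method": "step_arm", "body": {"rows": [[0.4,[0,0,10],[0,0,0]],[0.4,[0,0,35],[0,0,0]],[0.4,[0,0,70],[0,0,0]],[0.4,[0,0,100],[0,0,0]],[0.4,[0,0,115],[0,0,0]]]}}

```text
clock: 30.9
tool_pos: [0.3569, 0.2866, 0.2424]
orientation: [-179.8, -0.1, -15.4]
force: [1.1, 0.0, 0.7]
opening: 0.0529
gripper_force: 0.0
```

{"method": "step_arm", "body": {"rows": [[0,[25,-32,0],[0,0,0]],[0,[50,-65,0],[0,0,0]],[0,[75,-98,0],[0,0,0]],[0,[100,-130,0],[0,0,0]],[0,[115,-150,0],[0,0,0]]]}}

```text
clock: 31.32
tool_pos: [0.4722, 0.1331, 0.2386]
orientation: [180.0, -0.0, -15.5]
force: [0.2, 0.1, -1.0]
opening: 0.0804
gripper_force: 0.0
```

{"method": "step_arm", "body": {"rows": [[0,[10,-40,0],[0,0,0]],[0,[10,-80,0],[0,0,0]],[0,[10,-115,0],[0,0,0]],[0,[10,-130,0],[0,0,0]],[0,[10,-130,0],[0,0,0]]]}}

```text
clock: 31.73
tool_pos: [0.4805, 0.0027, 0.2384]
orientation: [180.0, 0.0, -15.6]
force: [0.3, 0.3, 0.2]
opening: 0.0875
gripper_force: 0.0
```

```bash
python3 - <<'E'
from h import *
HUE["orange"]=(8,24,190,60);HUE["yellow"]=(20,34,150,70)
mt=ctrl.camera_model("top"); it=ctrl.snapshot("top").copy(); s=ctrl.snapshot("side").copy()
for c,q,z in(("yellow",(.599,-.288),.114),("orange",(.356,.286),.119)):
    b=blob(it,mt,c,q,z=z)
    if b is not None: print(c,rim(mt,b,z))
cv2.imwrite("pics/end.png",np.hstack([cv2.resize(it[100:320,80:460],(400,232)),cv2.resize(s[120:420,100:440],(400,353))[:232*0+353][:232]])[:,:,::-1]) if 0 else cv2.imwrite("pics/end.png",np.vstack([cv2.resize(it[110:310,90:450],(540,300)),cv2.resize(s[140:420,120:450],(540,300))])[:,:,::-1])
E
```

```text
yellow (array([ 0.60000037, -0.28970915]), array([ 0.59902375, -0.28846324,  0.03001476]))
```

View pics/end.png

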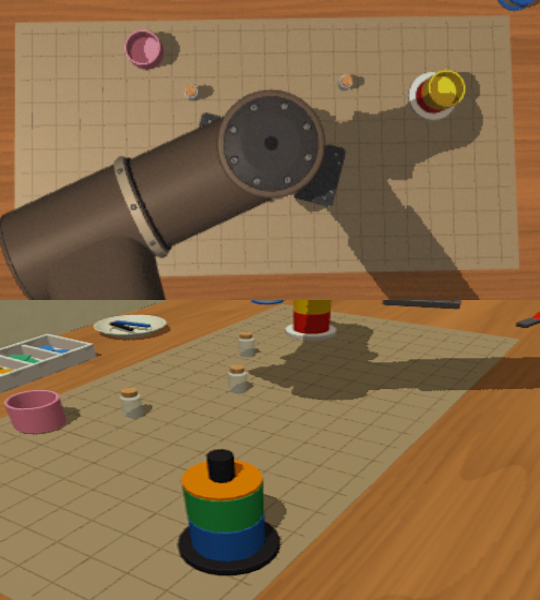

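Both piles stand straight and closed up: black/blue/green/orange lid at (225,510) and white/red/yellow at (310,315). All three vials are upright in place, and the robot touches nothing. Handing in.

```bash
python3 -c "
from plant import ctrl
print(ctrl.close_job())"
```

```text
the job is handed in; nothing more can be done
None
```

The job is handed in at about 32 s: the blue and green pots with the orange lid are on the black stand, the red and yellow pots are open on the white stand, all seated by height and camera checks, and the vials were left standing. The hand-in returned no verdict.

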